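Hang the S-hook on the bench rail and the waste pail on the hook

ROBOT

A 6-joint arm with a two-finger parallel gripper is mounted at the origin on a cart in front of the work surface, level with it; the furniture and walls round the work are solid. World frame = base frame: x ahead of the robot, y to its left, z up, the work surface at z = 0. Lengths are in m, angles in rad, forces in N, time in s.
With the tool pointing down it reaches from about 0.375 to 0.975 m from the base axis. Payload 3.8 kg.
Tool frame: the origin (TCP) lies at the very end of the fingers, on their centre line; the grasp point (between the pads) lies 19 mm behind it; z points along the fingers, y is the direction in which the jaws open and shut (so a half turn about z gives the same grasp; the last joint's range is limited). The gripper opens to 85 mm and grips with 20 to 120 N. Pads are 22 mm wide; open, the fingers measure 114 mm over their backs; the gripper's body (76 mm by 85 mm) begins 54 mm behind the grasp point. The pads swing forward as they close: fully open they stand 13 mm farther back than shut.
Start: joints at [1.098, 0.264, 1.604, -0, 1.274, -0.037], TCP at [0.285, 0.612, 0.231] pointing down, gripper open.
Joint ranges: [-2.63, 2.63], [-0.94, 2.18], [0.31, 2.57], [-1.31, 4.45], [0, 2.66], [-2.55, 2.55]. Speed limits (rad/s): [2.57, 2.57, 3.14, 3.14, 3.14, 3.14].

INTERFACE

Orientations are given as a rotation vector (axis times angle).
In Python, from workcell import status, read_camera, camera_info, order gives the robot as it stands.
- The arm moves only by the tool move_arm, never from a script. Its argument "deltas" is a list of rows, each a list of 3 entries, a list of its own where there are three numbers: the turn, a rotation vector about the world's x, y, z as a fraction of full scale, then the shift along the world's x, y, z as a fraction of full scale, then the closure, from -1 (fully open) to 1 (shut), so that 0 is half open. A call has 1 to 20 rows; each row is the pose to reach, as a shift and turn from the pose commanded when the call began; what a row does not reach only later rows make up. Full scale, the value 1, is 0.1 m for a shift and pi/2 rad for a turn. A row lasts 1/8 s, in which the tool goes at most 62.5 mm and 10.7 degrees, less where a joint would pass 70% of its speed; a pose out of reach is approached as far as the arm can. A call with a number of a shift or a turn outside -1 to 1 is refused whole. A call with a gripper value outside its range is refused whole. The fingers move at their own pace and stop on an object; "grip_force" is the grip in N (left out, the last holds). Time passes only in rows, so rows that repeat a pose let the fingers close. It gives the time, the measured TCP pose, the force and the opening at its end, in the units of the state.
- status.read_state(): the state, without advancing time (a new reading comes with each control period).
- read_camera(name): name is "side" or "top"; returns (picture, depth): 384x512x3 uint8, red, green, blue; 384x512 float32, m along the optical axis (not along the pixel's ray), 0 where there is no reading.
- camera_info(name): a dict with "K" (3x3 intrinsics, pixels), "R" (3x3) and "t" (3): a world point X has camera coordinates R X + t. Camera axes: x right, y down, z forward; pixel columns grow to the right and rows downward; lengths in m; the calibration is good to about 2 mm. A picture is of the moment at which its call begins. camera_info takes no time and is no camera call.
- order.finish_job(): hands the job in, once; it reports no verdict.
The state is a dict: "time": time; "q": joint angles; "joint_vel": joint speeds; "joint_torque": joint torques, N m; "tool_pos": TCP position; "tcp_rot": TCP orientation; "wrist_force": force on the tool from outside, world axes, zero at the start; "torque": the same for the moment, N m; "width": opening from 0.0 (shut) to 1.0 (fully open).
Only numpy, scipy, OpenCV 4.12 (cv2) and the standard library are available. Lean on these libraries where they do the work, as an engineer would, in place of code of your own. Each camera call takes 0.05 s, during which the arm holds its last target. There are 200 camera calls.

TASK

Hook the steel S-hook over the bar of the bench rail near its middle, fully home with its foot towards the robot, let go of it, then hang the small white pail by its bail from the hook's lower curl, so that it hangs free of the worktop. The fit over the bar is snug and the bar is not exactly where it is measured: feel your way on with light pressure (never more than 15 N on the rail or the hook), and leave the other things on the bench where they are.

Things in the scene. Friction and masses are not known exactly. Their poses are not given: they have to be found in the camera images.
- rail: Fixed bench rail: level aluminium bar 20 mm thick (x), 30 mm high, 380 mm long (y), held from behind at its ends by posts 340 mm apart; posts and arms lie up to 100 mm behind it. Origin on the worktop under the bar's nominal middle; x to its back (away from the robot), y along the bar. The bar rests on rubber buffers: it gives down 1 mm per 3 N, nothing sideways.
- rail_bar (a joint): How far the bar has moved up on its buffers, in m: 0 unloaded, negative when pressed down, about -0.001 per 3 N.
- rail_mid (a point): Nominal middle of the bar's flat top face, 265 mm above the worktop; axes as rail. The bar is clamped by hand in slotted arms: its true middle lies anywhere up to 10 mm in front of or behind this point (along x) and up to 7 mm above or below it, and no measurement tells these. Its yaw and place along y are true.
- hook: S-hook of steel strip 30 mm wide (y), 5 mm thick, 0.18 kg, standing on its flat foot (z 0-5, x -99 to +16.5 mm). Origin on its underside below the middle of the upper curl. Hung, its -x side (foot) faces the robot, y along the bar; let go, it leans up to 0.15 rad, tip down.
- hook_grip (a point): Point on the grey grip tab that stands on the hook's top, 142 mm above the hook's underside; the tab is 12 mm thick (x), 24 mm wide (y), from z = 120 to 160 mm. Axes as hook.
- hook_crown (a point): Middle of the underside of the crown of the upper curl, 27 mm below hook_grip; fully home it lies on the bar's top face. The curl is a square channel open downwards, 23 mm wide inside (x +-11.5), 33 outside; its free rear leg (x 11.5 to 16.5) ends 27 mm below the crown, its front leg is the shank, which runs down to the foot. Axes as hook.
- hook_seat (a point): Middle of the seat floor of the lower curl, 80 mm to -x of and 137 mm below hook_grip. The seat is open upwards and about 28 mm long in x, between an upright tip 22 mm high (inner face 14 mm to -x) and a brace that rises at 45 degrees from the foot (14 mm to +x) to the shank. Axes as hook.
- pail: Small white open pail, 70 (x) x 90 (y) x 50 mm, 0.13 kg, with a rigid bail: two flat uprights at y = +-49 mm and a round 8 mm cross bar along y at 115 mm height. Origin under its centre, z up. Symmetrical in x and y: may be hung either way round.
- pail_grip (a point): Point on the upright grey grip tab over the middle of the bail, 150 mm above the pail's underside; the tab is 10 mm thick (x), 24 mm wide (y) and reaches z = 117 to 167 mm. Axes as pail.
- pail_bar (a point): Middle of the bail's round cross bar (8 mm thick), 115 mm above the pail's underside, 35 mm below pail_grip; hung, it lies across the hook's seat, its centre 4 mm above hook_seat. Axes as pail.
- wash_bottle: white bottle with green cap, 54 mm across, 118 mm high, a bystander; origin under its centre
- reagent_bottle: amber bottle with black cap, 44 mm across, 92 mm high, a bystander; origin under its centre
- dropper_bottle: small white dropper bottle with blue cap, 27 mm across, 66 mm high, a bystander; origin under its centre
- test_plate: flat pale test plate, 135 x 52 x 5 mm, a bystander; origin under its centre
- timer: white bench timer lying on its back, 60 x 66 x 19 mm, a bystander; origin under its centre
Things that resemble listed ones, but are neither listed nor needed, are in the scene too. What is meant by the pail is not brown, and is the larger of those in its own colour. Of the things shaped like the hook, the steel one is meant.

How it is judged:
On the way:
1. the hook is fully home on the bar near its middle, foot towards the robot, and let go, before the pail is hung (x of hook_crown in the frame of rail_mid between -0.018 and 0.018 m and y of hook_crown in the frame of rail_mid between -0.05 and 0.05 m and z of hook_crown in the frame of rail_mid between -0.018 and 0.013 m and angle between the y axis of hook_grip and the y axis of rail_mid, either way round below 0.2 rad and angle between hook_grip's own z axis and vertical below 0.25 rad and contact force between hook and rail above 0.5 N and contact force between each of the fingers, pail and hook below 0.05 N and x of hook_seat in the frame of rail_mid below -0.04 m), for 0.2 s.
At the end, for the whole second after the job is handed in: Crown on the bar (height -18..+13 mm, 50 mm of the middle, 18 mm across, 0.2 rad), foot to the robot, lean under 0.25 rad; the bail bar in the lower curl (16 mm x, 20 mm y, 1 to 12 mm over its floor), pail upright within 0.25 rad, over 12 mm clear of the worktop; all at rest (x of hook_crown in the frame of rail_mid between -0.018 and 0.018 m and y of hook_crown in the frame of rail_mid between -0.05 and 0.05 m and z of hook_crown in the frame of rail_mid between -0.018 and 0.013 m and angle between the y axis of hook_grip and the y axis of rail_mid, either way round below 0.2 rad and angle between each of hook_grip, pail_grip's own z axis and vertical below 0.25 rad and contact force between hook and rail above 0.5 N and x of pail_bar in the frame of hook_seat between -0.016 and 0.016 m and y of pail_bar in the frame of hook_seat between -0.02 and 0.02 m and z of pail_bar in the frame of hook_seat between 0.001 and 0.012 m and contact force between pail and hook above 0.5 N and height (world z) of pail above 0.012 m and linear speed of each of hook, pail below 0.03 m/s and x of hook_seat in the frame of rail_mid below -0.04 m); the robot touches nothing.
It fails at once if the bar is pressed down by more than 7 mm (about 20 N) (value of joint rail_bar below -0.007 m).
It fails at once if the held hook is forced against the rail with more than 20 N (contact force between the fingers and hook above 0.05 N and contact force between hook and rail above 20 N).
It fails at once if the hook is pressed with more than 20 N by the pail (contact force between pail and hook above 20 N).
It fails at once if the hook or the pail is tipped over (angle between any of hook_grip, pail_grip's own z axis and vertical above 0.8 rad).
It fails at once if another thing on the bench is moved by more than 20 mm (distance of any of wash_bottle, reagent_bottle, dropper_bottle, test_plate, timer from where it was at the start of the episode above 0.02 m).
It also fails if it takes over 64 s, if anything falls off the work surface, if the arm or the gripper's body presses on something with over 40 N, if the wrist force passes 120 N, or if a joint passes its speed limit or range.

## Working session

There is one attempt and no reset: what is moved stays moved. The work goes in short steps, Python scripts to look and compute and a tool call to move; the robot and the scene stay as the last step left them, time stands still between calls to the robot, and variables do not carry over. Pictures are saved under pics/ and viewed, about 8 in all and at most 12, crops included, and the job is handed in when it is done.

Besides the shell and the picture viewer there is one more tool, called after "Emit:" as name([rows], argument=value, ...), one row to a line, values as JSON. move_arm: Moves the arm, as the interface text tells. Its arguments: {"type":"object","properties":{"deltas":{"type":"array","items":{"type":"array"}},"grip_force":{"type":"number"}},"required":["deltas"]}

```bash
mkdir -p pics; cat > h.py <<'E'
import numpy as np, cv2
from workcell import status, read_camera, camera_info, order
def snap(n,save):
    p,d=read_camera(n); np.savez(f'pics/{save}.npz',p=p,d=d); cv2.imwrite(f'pics/{save}.png',p[:,:,::-1]); return p,d
def load(save):
    z=np.load(f'pics/{save}.npz'); return z['p'],z['d']
def world(n,d):
    c=camera_info(n); K,R,t=map(np.array,(c['K'],c['R'],c['t']))
    v,u=np.mgrid[:d.shape[0],:d.shape[1]]
    P=np.stack([(u-K[0,2])/K[0,0]*d,(v-K[1,2])/K[1,1]*d,d],-1)
    W=(P-t)@R; W[d<=0]=np.nan; return W
def crop(save,u0,v0,u1,v1,s,out):
    p,d=load(save); cv2.imwrite(f'pics/{out}.png',cv2.resize(p[v0:v1,u0:u1,::-1],None,fx=s,fy=s,interpolation=cv2.INTER_CUBIC))
E
python3 - <<'E'
from h import *
a,_=snap('side','s0'); b,_=snap('top','t0')
for n in('side','top'):
    c=camera_info(n); R=np.array(c['R']); print(n,c['K'],(-R.T@np.array(c['t'])).round(3),R.round(2).tolist())
print(status.read_state())
E
```

```text
side [[441.37268635   0.         255.95773476]
 [  0.         441.37268635 189.2458756 ]
 [  0.           0.           1.        ]] [ 0.615 -1.516  0.966] [[1.0, 0.08, -0.01], [0.03, -0.48, -0.88], [-0.07, 0.87, -0.48]]
top [[424.43295174   0.         255.86902091]
 [  0.         424.43295174 193.80686892]
 [  0.           0.           1.        ]] [ 0.361 -0.013  1.54 ] [[0.0, -1.0, 0.0], [-0.99, -0.0, -0.11], [0.11, -0.0, -0.99]]
{'time': 0.1, 'q': array([ 1.09812698e+00,  2.64712875e-01,  1.60526111e+00, -2.22167700e-05,
        1.27369478e+00, -3.69284621e-02]), 'joint_vel': array([-9.41540676e-04, -5.85919794e-04, -4.38029912e-03, -7.33830585e-04,
       -2.77398765e-05, -2.67867984e-04]), 'joint_torque': array([-7.87458453e-05, -5.16705608e+01, -3.68589413e+01, -1.30182839e-04,
        6.25951972e-03, -1.11735065e-05]), 'tool_pos': array([0.2846259 , 0.61131715, 0.23005011]), 'tcp_rot': array([-0.67893907, -3.06683511,  0.00316375]), 'wrist_force': array([-0.2062624 , -0.13146865, -0.17562808]), 'torque': array([-0.00669231,  0.01247868, -0.01205553]), 'width': 1.0017089950900824}
```

View pics/s0.png

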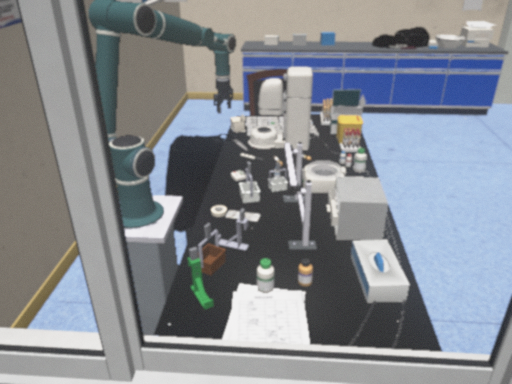

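View pics/t0.png

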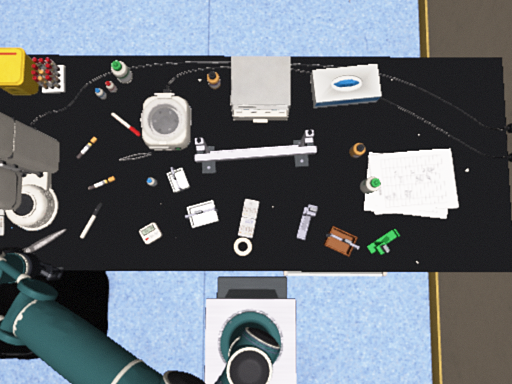

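Candidates (top view): pails are large white (202,214), small white (178,179) and brown (343,240). Hooks are steel (307,221) and green (384,242). I choose the large white pail and the steel hook, and check both in a crop.

```bash
python3 - <<'E'
from h import *
p,d=load('t0'); W=world('top',d)
crop('t0',150,125,330,260,4.4,'c1')
def rep(name,u0,v0,u1,v1,zmin,zmax=9):
    w=W[v0:v1,u0:u1].reshape(-1,3); w=w[(w[:,2]>zmin)&(w[:,2]<zmax)]
    if len(w)<4: print(name,len(w));return
    r=cv2.minAreaRect(w[:,:2].astype(np.float32)); print(name,len(w),'z',np.percentile(w[:,2],[5,50,95]).round(3),'c',np.round(r[0],4),'sz',np.round(r[1],3),'ang',round(r[2],1),'med',np.median(w,0).round(4))
H=(290,195,325,245)
for lo,hi in((.003,.03),(.03,.1),(.1,.2)): rep(f'hook>{lo}',*H,lo,hi)
P=(180,195,222,232)
for lo,hi in((.02,.09),(.1,.135),(.135,.2)): rep(f'pail>{lo}',*P,lo,hi)
P=(160,162,192,196)
for lo,hi in((.02,.09),(.09,.2)): rep(f'pail2>{lo}',*P,lo,hi)
rep('bar',190,140,320,165,.24,.285)
E
```

```text
hook>0.003 640 z [0.003 0.005 0.016] c [ 0.4305 -0.2016] sz [0.124 0.178] ang 89.9 med [ 0.4172 -0.1915  0.0054]
hook>0.03 61 z [0.032 0.046 0.083] c [ 0.3957 -0.2193] sz [0.099 0.084] ang 74.6 med [ 0.4301 -0.192   0.0461]
hook>0.1 98 z [0.114 0.123 0.164] c [ 0.458  -0.2008] sz [0.03  0.033] ang 74.7 med [ 0.4555 -0.1986  0.1234]
pail>0.02 170 z [0.029 0.05  0.058] c [0.4497 0.1722] sz [0.074 0.101] ang 15.0 med [0.4547 0.1811 0.0504]
pail>0.1 60 z [0.113 0.119 0.127] c [0.4489 0.1734] sz [0.01  0.101] ang 14.8 med [0.4517 0.162  0.1188]
pail>0.135 30 z [0.152 0.168 0.172] c [0.4488 0.1739] sz [0.01  0.023] ang 13.8 med [0.4488 0.174  0.1682]
pail2>0.02 118 z [0.026 0.039 0.078] c [0.5687 0.2642] sz [0.078 0.057] ang 23.3 med [0.572  0.2696 0.0392]
pail2>0.09 49 z [0.09  0.097 0.133] c [0.5714 0.2646] sz [0.075 0.008] ang 21.6 med [0.5687 0.2624 0.0968]
bar 1096 z [0.244 0.262 0.267] c [ 0.644  -0.0103] sz [0.067 0.379] ang 4.5 med [0.6221 0.0012 0.2616]
```

View pics/c1.png

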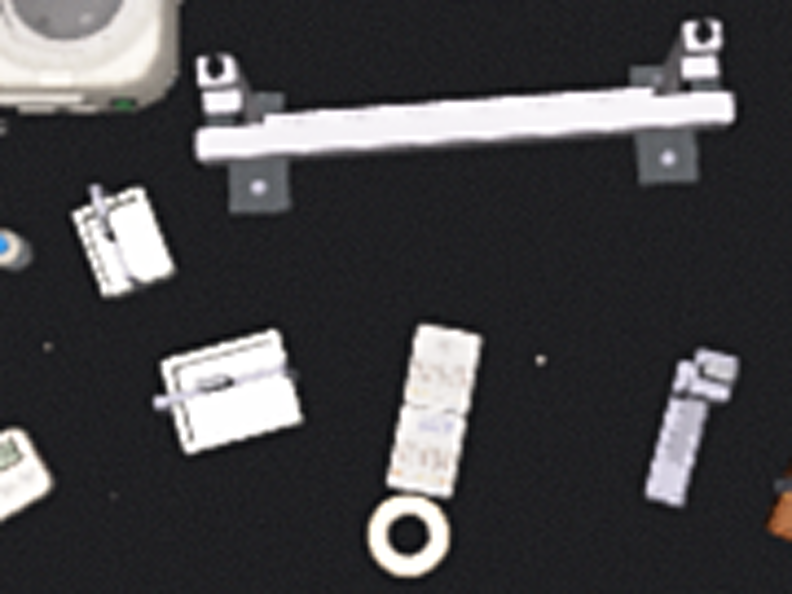

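```bash
python3 - <<'E'
from h import *
for cam,s in(('top','t0'),('side','s0')):
    p,d=load(s); W=world(cam,d); w=W.reshape(-1,3); w=w[~np.isnan(w).any(1)]
    def box(b,lo,hi): 
        return w[(w[:,0]>b[0])&(w[:,0]<b[1])&(w[:,1]>b[2])&(w[:,1]<b[3])&(w[:,2]>lo)&(w[:,2]<hi)]
    def rr(n,q):
        if len(q)<5: print(cam,n,len(q));return
        r=cv2.minAreaRect(q[:,:2].astype(np.float32)); print(cam,n,len(q),np.round(r[0],4),np.round(r[1],3),round(r[2],1),'z',np.percentile(q[:,2],[2,50,98]).round(4))
    b=(.34,.50,-.24,-.15)
    rr('foot',box(b,.004,.02)); rr('tab',box(b,.14,.18)); rr('curl',box(b,.108,.13))
    q=box((.56,.68,-.22,.2),.25,.29); c=np.polyfit(q[:,1],q[:,0],1); 
    for _ in range(5):
        e=q[:,0]-np.polyval(c,q[:,1]); q2=q[abs(e)<.02]; c=np.polyfit(q2[:,1],q2[:,0],1)
    e=q2[:,0]-np.polyval(c,q2[:,1]); t=q2[q2[:,2]>.26]; et=t[:,0]-np.polyval(c,t[:,1])
    print('bar fit',c,'top e',np.percentile(et,[2,50,98]).round(4),'y',np.percentile(q2[:,1],[.5,99.5]).round(4),'z',np.percentile(t[:,2],[5,50,95]).round(4))
    rr('pailtab',box((.4,.5,.1,.24),.14,.18)); rr('pailbar',box((.4,.5,.1,.24),.108,.13))
p,d=load('t0'); W=world('top',d)
# hook pixels map
for v in range(203,244,2): print(v,' '.join('%3d'%(1000*z) for z in W[v,292:324:2,2]))
E
```

```text
top foot 310 [ 0.4196 -0.1948] [0.155 0.09 ] 0.2 z [0.0041 0.0063 0.0152]
top tab 31 [ 0.4581 -0.2006] [0.023 0.012] 73.1 z [0.151  0.1603 0.1676]
top curl 60 [ 0.4582 -0.2008] [0.03  0.033] 74.5 z [0.1136 0.1219 0.1266]
bar fit [-0.07665969  0.62089299] top e [-0.0097  0.0007  0.0121] y [-0.1991  0.176 ] z [0.2604 0.2629 0.2669]
top pailtab 30 [0.4488 0.1739] [0.01  0.023] 13.8 z [0.1472 0.1682 0.1719]
top pailbar 57 [0.4492 0.1735] [0.009 0.101] 15.8 z [0.1129 0.1188 0.1271]
side foot 186 [ 0.4199 -0.1973] [0.085 0.16 ] 87.5 z [0.004  0.006  0.0173]
side tab 37 [ 0.4588 -0.2063] [0.029 0.012] 75.8 z [0.1407 0.1554 0.1641]
side curl 59 [ 0.4593 -0.2062] [0.034 0.035] 77.8 z [0.1083 0.121  0.1289]
bar fit [-0.08059729  0.62087422] top e [-0.0101 -0.0004  0.0128] y [-0.2081  0.1713] z [0.2606 0.2624 0.2647]
side pailtab 23 [0.4482 0.1675] [0.009 0.026] 4.7 z [0.1428 0.1593 0.1699]
side pailbar 25 [0.4477 0.1706] [0.009 0.11 ] 15.6 z [0.1084 0.1194 0.1269]
203   0   0   5   0   2   3  -2   4   0   0   0   2   1   3  -2   3
205   0   9  -3   0   5   0   4   1 118 118 117   0   0  -3   7
[... 596 characters left out ...]
   4   0   6   8   2
225   9  -2   3   2   0  21  17  26   4   5   0   5   0  -2   5   1
227  -5   2   1   0   7  10  17   8   4   2   3   2  12  -3  -1   1
229   1   7   2   3   6  11  10   9   3   1  -1   1  -1   1   6   2
231   2  -5   4   2  13  12   6  -4  12   1   6  -2  -9  -4   0   5
233  -1   2  -1   9   9   1   5   6   8  -1  -5   2   0   1   3   8
235   3   0   4   6  10  12   7   7   0   0  -5  -1   4   6   2   0
237  -1   0   6  29  25   6   7   2   2  -4   0   0   1   6   1   3
239   0   3   5   2   3   6  22   1   6   0   7  -1   9   2   0   3
241   0   2   1  -1   2   1  -1   0   1  -2  -4   1  -3  -2   5  10
243   1  -1   1   2  -1   2   1   2   5   0   6   3  -6   0   4  -3
```

The crop shows the steel hook's tab at crop (715,370), with its foot down-left, so its yaw is about -0.27 rad. The large white pail's tab is at crop (213,383), yaw about +0.26. The bar is nominally at x≈0.621-0.078·y, z≈0.263. I now go above the hook.

Emit:
move_arm([
  [[0, 0, -0.11], [0.1, -0.5, 0.2], -1],
  [[0, 0, -0.11], [0.2, -1, 0.3], -1],
  [[0, 0, -0.11], [0.2, -1, 0.3], -1],
], grip_force=50)

```text
time: 0.48
tool_pos: [0.3056, 0.5095, 0.262]
tcp_rot: [0.945, 2.996, 0.0]
wrist_force: [0.1, -0.0, -0.5]
width: 1.004
```

Emit:
move_arm([
  [[0, 0, -0.11], [0.1, -0.5, 0], -1],
  [[0, 0, -0.22], [0.2, -1, 0], -1],
  [[0, 0, -0.22], [0.2, -1, 0], -1],
])

```text
time: 0.85
tool_pos: [0.325, 0.41, 0.2606]
tcp_rot: [-1.447, -2.789, 0.002]
wrist_force: [0.8, -0.3, -0.6]
width: 1.004
```

Emit:
move_arm([
  [[0, 0, -0.11], [0.1, -0.5, 0], -1],
  [[0, 0, -0.22], [0.2, -1, 0], -1],
  [[0, 0, -0.22], [0.2, -1, 0], -1],
])

```text
time: 1.23
tool_pos: [0.3453, 0.311, 0.2611]
tcp_rot: [-1.903, -2.499, 0.0]
wrist_force: [-0.1, 0.4, -0.7]
width: 1.0
```

Emit:
move_arm([
  [[0, 0, -0.11], [0.1, -0.5, 0], -1],
  [[0, 0, -0.22], [0.2, -1, 0], -1],
  [[0, 0, -0.22], [0.2, -1, 0], -1],
])

```text
time: 1.6
tool_pos: [0.3658, 0.2114, 0.2613]
tcp_rot: [-2.304, -2.135, -0.001]
wrist_force: [-0.6, 0.4, 0.3]
width: 1.002
```

Emit:
move_arm([
  [[0, 0, -0.11], [0.1, -0.5, 0], -1],
  [[0, 0, -0.12], [0.2, -1, 0], -1],
  [[0, 0, -0.12], [0.2, -1, 0], -1],
])

```text
time: 1.98
tool_pos: [0.3862, 0.1115, 0.2615]
tcp_rot: [-2.494, -1.91, -0.001]
wrist_force: [0.2, 0.6, -0.4]
width: 0.997
```

Emit:
move_arm([
  [[0, 0, 0], [0.1, -0.5, 0], -1],
  [[0, 0, 0], [0.2, -1, 0], -1],
  [[0, 0, 0], [0.2, -1, 0], -1],
])

```text
time: 2.35
tool_pos: [0.4063, 0.0117, 0.2614]
tcp_rot: [-2.494, -1.91, -0.001]
wrist_force: [-0.6, 0.8, 0.2]
width: 1.001
```

Emit:
move_arm([
  [[0, 0, 0], [0.1, -0.5, 0], -1],
  [[0, 0, 0], [0.2, -1, 0], -1],
  [[0, 0, 0], [0.2, -1, 0], -1],
])

```text
time: 2.72
tool_pos: [0.4265, -0.088, 0.2612]
tcp_rot: [-2.493, -1.91, -0.001]
wrist_force: [0.2, 0.9, 0.7]
width: 1.001
```

Emit:
move_arm([
  [[0, 0, 0], [0.1, -0.5, 0], -1],
  [[0, 0, 0], [0.2, -1, 0], -1],
  [[0, 0, 0], [0.2, -1, 0], -1],
  [[0, 0, 0], [0.2, -1, 0], -1],
])

```text
time: 3.22
tool_pos: [0.4456, -0.1856, 0.2609]
tcp_rot: [-2.49, -1.912, -0.001]
wrist_force: [-0.0, 1.0, -0.3]
width: 0.999
```

Emit:
move_arm([
  [[0, 0, 0], [0.13, -0.175, -0.3], -1],
  [[0, 0, 0], [0.13, -0.175, -0.6], -1],
  [[0, 0, 0], [0.13, -0.175, -0.9], -1],
  [[0, 0, 0], [0.13, -0.175, -0.9], -1],
])

```text
time: 3.72
tool_pos: [0.4561, -0.2022, 0.1686]
tcp_rot: [-2.486, -1.911, 0.003]
wrist_force: [-0.1, 0.5, 0.1]
width: 1.002
```

Emit:
move_arm([
  [[0, 0, 0], [0, 0, -0.25], -1],
  [[0, 0, 0], [0, 0, -0.45], -1],
  [[0, 0, 0], [0, 0, -0.45], -0.3],
  [[0, 0, 0], [0, 0, -0.45], 0.3],
  [[0, 0, 0], [0, 0, -0.45], 0.6],
  [[0, 0, 0], [0, 0, -0.45], 1],
  [[0, 0, 0], [0, 0, -0.45], 1],
  [[0, 0, 0], [0, 0, -0.45], 1],
  [[0, 0, 0], [0, 0, -0.45], 1],
], grip_force=60)

```text
time: 4.85
tool_pos: [0.4587, -0.206, 0.1274]
tcp_rot: [2.493, 1.91, 0.001]
wrist_force: [-0.2, 1.1, 5.5]
width: 0.13
```

Emit:
move_arm([
  [[0, 0, 0], [0, 0, 0.2], 1],
  [[0, 0, 0], [0, 0, 0.5], 1],
  [[0, 0, 0], [0, 0, 1], 1],
  [[0, 0, 0], [0, 0, 1], 1],
])

```text
time: 5.35
tool_pos: [0.4605, -0.207, 0.2305]
tcp_rot: [2.488, 1.906, 0.006]
wrist_force: [0.2, 0.0, -1.9]
width: 0.131
```

Emit:
move_arm([
  [[0, 0, 0.05], [0.2, 0.3, 0.3], 1],
  [[0, 0, 0.11], [0.4, 0.6, 0.6], 1],
  [[0, 0, 0.16], [0.6, 1, 0.6], 1],
  [[0, 0, 0.218], [0.6, 1, 0.6], 1],
])

```text
time: 5.85
tool_pos: [0.5183, -0.1029, 0.2845]
tcp_rot: [-2.123, -2.313, 0.0]
wrist_force: [-0.6, -0.0, -2.5]
width: 0.13
```

Emit:
move_arm([
  [[0, 0, 0], [0.2, 0.3, 0], 1],
  [[0, 0, 0], [0.4, 0.6, 0], 1],
  [[0, 0, 0], [0.56, 0.93, 0], 1],
  [[0, 0, 0], [0.56, 0.93, 0], 1],
  [[0, 0, 0], [0.56, 0.93, 0], 1],
  [[0, 0, 0], [0.56, 0.93, 0], 1],
])

```text
time: 6.6
tool_pos: [0.5732, -0.0134, 0.2854]
tcp_rot: [-2.132, -2.306, 0.002]
wrist_force: [0.1, -0.2, -2.5]
width: 0.131
```

```bash
python3 - <<'E'
from h import *
s=status.read_state(); print(s['tool_pos'],s['tcp_rot'],s['wrist_force'],s['width'])
snap('side','s1'); snap('top','t1')
crop('s1',200,130,340,250,5,'s1c')
p,d=load('t1'); W=world('top',d); w=W.reshape(-1,3); w=w[~np.isnan(w).any(1)]
E
```

```text
[ 0.573227   -0.01340054  0.28541501] [-2.13196589e+00 -2.30620403e+00  1.91182793e-03] [ 0.131689   -0.15962292 -2.50604448] 0.1307848894698629
```

View pics/s1c.png

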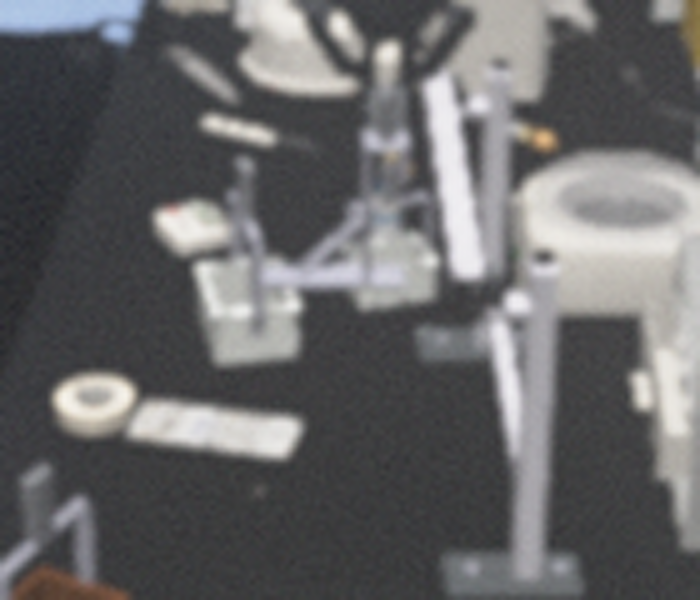

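The hook hangs upright in the gripper (crop tab (385,60), foot (330,275)), in front of the bar at (455,180). Now I feel forward for the bar's front face with the rear leg.

Emit:
move_arm([
  [[0, 0, 0], [0.06, 0, 0], 1],
  [[0, 0, 0], [0.11, 0, 0], 1],
  [[0, 0, 0], [0.11, 0, 0], 1],
])

```text
time: 7.08
tool_pos: [0.5854, -0.0127, 0.2863]
tcp_rot: [2.132, 2.308, 0.0]
wrist_force: [-0.4, -0.6, -2.1]
width: 0.134
```

Emit:
move_arm([
  [[0, 0, 0], [0.01, 0, 0], 1],
  [[0, 0, 0], [0.015, 0, 0], 1],
])

```text
time: 7.32
tool_pos: [0.5864, -0.0126, 0.2862]
tcp_rot: [-2.131, -2.308, 0.0]
wrist_force: [0.5, 0.4, -2.5]
width: 0.13
```

Emit:
move_arm([
  [[0, 0, 0], [0.01, 0, 0], 1],
  [[0, 0, 0], [0.02, 0, 0], 1],
])

```text
time: 7.58
tool_pos: [0.5885, -0.0126, 0.2863]
tcp_rot: [2.131, 2.308, 0.0]
wrist_force: [0.1, 0.3, -1.8]
width: 0.127
```

Emit:
move_arm([
  [[0, 0, 0], [0.01, 0, 0], 1],
  [[0, 0, 0], [0.02, 0, 0], 1],
])

```text
time: 7.82
tool_pos: [0.5905, -0.0126, 0.2863]
tcp_rot: [2.131, 2.308, 0.0]
wrist_force: [-0.1, -0.1, -1.6]
width: 0.129
```

Emit:
move_arm([
  [[0, 0, 0], [0.01, 0, 0], 1],
  [[0, 0, 0], [0.02, 0, 0], 1],
])

```text
time: 8.07
tool_pos: [0.5925, -0.0126, 0.2863]
tcp_rot: [2.131, 2.308, 0.0]
wrist_force: [-0.3, 0.7, -1.2]
width: 0.133
```

Emit:
move_arm([
  [[0, 0, 0], [0.01, 0, 0], 1],
  [[0, 0, 0], [0.02, 0, 0], 1],
])

```text
time: 8.32
tool_pos: [0.5945, -0.0126, 0.2863]
tcp_rot: [2.131, 2.308, 0.0]
wrist_force: [-0.1, -0.0, -1.4]
width: 0.131
```

Emit:
move_arm([
  [[0, 0, 0], [0.01, 0, 0], 1],
  [[0, 0, 0], [0.02, 0, 0], 1],
])

```text
time: 8.57
tool_pos: [0.5959, -0.0126, 0.2861]
tcp_rot: [-2.131, -2.307, 0.002]
wrist_force: [-2.8, 0.5, -1.8]
width: 0.129
```

Contact: -2.8 N at x=0.5959, which puts the bar's centre at about 0.622. I back off, lift over, shift and lower.

Emit:
move_arm([
  [[0, 0, 0], [-0.04, 0, 0], 1],
  [[0, 0, 0], [-0.04, 0, 0.25], 1],
  [[0, 0, 0], [-0.04, 0, 0.42], 1],
  [[0, 0, 0], [0.15, 0, 0.42], 1],
  [[0, 0, 0], [0.257, 0, 0.42], 1],
  [[0, 0, 0], [0.257, 0, 0.42], 1],
  [[0, 0, 0], [0.257, 0, 0.3], 1],
  [[0, 0, 0], [0.257, 0, 0.24], 1],
  [[0, 0, 0], [0.257, 0, 0.24], 1],
])

```text
time: 9.7
tool_pos: [0.6211, -0.0126, 0.3087]
tcp_rot: [-2.13, -2.306, 0.003]
wrist_force: [-0.4, -0.2, -1.5]
width: 0.134
```

Emit:
move_arm([
  [[0, 0, 0], [0.005, 0, -0.02], 1],
  [[0, 0, 0], [0.005, 0, -0.04], 1],
  [[0, 0, 0], [0.005, 0, -0.06], 1],
  [[0, 0, 0], [0.005, 0, -0.06], 1],
])

```text
time: 10.2
tool_pos: [0.6226, -0.0126, 0.3041]
tcp_rot: [-2.131, -2.308, 0.0]
wrist_force: [0.0, -0.1, -2.7]
width: 0.13
```

Emit:
move_arm([
  [[0, 0, 0], [-0.004, 0, -0.02], 1],
  [[0, 0, 0], [-0.004, 0, -0.04], 1],
  [[0, 0, 0], [-0.004, 0, -0.04], 1],
])

```text
time: 10.58
tool_pos: [0.6221, -0.0126, 0.2999]
tcp_rot: [-2.131, -2.308, 0.001]
wrist_force: [-0.6, -0.3, -2.0]
width: 0.131
```

Emit:
move_arm([
  [[0, 0, 0], [0, 0, -0.02], 1],
  [[0, 0, 0], [0, 0, -0.04], 1],
  [[0, 0, 0], [0, 0, -0.04], 1],
])

```text
time: 10.95
tool_pos: [0.6221, -0.0126, 0.2959]
tcp_rot: [-2.131, -2.308, 0.001]
wrist_force: [-0.3, -0.2, -2.8]
width: 0.131
```

Emit:
move_arm([
  [[0, 0, 0], [0, 0, -0.02], 1],
  [[0, 0, 0], [0, 0, -0.04], 1],
  [[0, 0, 0], [0, 0, -0.04], 1],
])

```text
time: 11.32
tool_pos: [0.6221, -0.0126, 0.2919]
tcp_rot: [-2.131, -2.308, 0.001]
wrist_force: [-0.3, -0.6, -2.9]
width: 0.133
```

Emit:
move_arm([
  [[0, 0, 0], [0, 0, -0.02], 1],
  [[0, 0, 0], [0, 0, -0.04], 1],
  [[0, 0, 0], [0, 0, -0.06], 1],
  [[0, 0, 0], [0, 0, -0.06], 1],
])

```text
time: 11.82
tool_pos: [0.6221, -0.0126, 0.2859]
tcp_rot: [-2.131, -2.308, 0.001]
wrist_force: [0.0, 0.1, -2.3]
width: 0.129
```

Emit:
move_arm([
  [[0, 0, 0], [0, 0, -0.02], 1],
  [[0, 0, 0], [0, 0, -0.04], 1],
  [[0, 0, 0], [0, 0, -0.04], 1],
])

```text
time: 12.2
tool_pos: [0.6221, -0.0126, 0.282]
tcp_rot: [-2.131, -2.308, 0.001]
wrist_force: [-0.5, -0.9, -3.2]
width: 0.13
```

Crown at about 0.2696, so contact should come within the next 14 mm.

Emit:
move_arm([
  [[0, 0, 0], [0, 0, -0.02], 1],
  [[0, 0, 0], [0, 0, -0.04], 1],
  [[0, 0, 0], [0, 0, -0.04], 1],
])

```text
time: 12.58
tool_pos: [0.6221, -0.0126, 0.2779]
tcp_rot: [-2.131, -2.308, 0.001]
wrist_force: [0.1, -0.3, -1.3]
width: 0.131
```

Emit:
move_arm([
  [[0, 0, 0], [0, 0, -0.01], 1],
  [[0, 0, 0], [0, 0, -0.02], 1],
  [[0, 0, 0], [0, 0, -0.02], 1],
])

```text
time: 12.95
tool_pos: [0.6222, -0.0126, 0.2761]
tcp_rot: [-2.131, -2.308, 0.0]
wrist_force: [-0.8, 0.0, -1.9]
width: 0.129
```

Emit:
move_arm([
  [[0, 0, 0], [0, 0, -0.01], 1],
  [[0, 0, 0], [0, 0, -0.03], 1],
  [[0, 0, 0], [0, 0, -0.03], 1],
])

```text
time: 13.32
tool_pos: [0.6222, -0.0126, 0.2731]
tcp_rot: [-2.131, -2.308, 0.0]
wrist_force: [0.1, 0.2, -1.0]
width: 0.128
```

```bash
python3 - <<'E'
from h import *
p,d=snap('side','s2'); W=world('side',d)
crop('s2',250,125,330,205,7,'s2c')
print(status.read_state()['wrist_force'])
w=W.reshape(-1,3); w=w[~np.isnan(w).any(1)]
q=w[(abs(w[:,1]+.0126)<.02)&(abs(w[:,0]-.62)<.05)&(w[:,2]>.2)]
print(len(q)); print(q[np.argsort(q[:,2])][::max(1,len(q)//40)].round(3).tolist())
E
```

```text
[-0.14737116 -0.45083122 -1.91956283]
844
[[0.603, -0.009, 0.202], [0.61, -0.023, 0.243], [0.617, -0.024, 0.264], [0.609, -0.017, 0.269], [0.605, -0.019, 0.282], [0.634, -0.026, 0.29], [0.634, -0.018, 0.298], [0.608, -0.028, 0.306], [0.612, -0.027, 0.314], [0.652, -0.023, 0.321], [0.637, -0.028, 0.327], [0.648, -0.007, 0.33], [0.589, -0.029, 0.334], [0.604, -0.029, 0.338], [0.615, -0.031, 0.343], [0.575, -0.026, 0.348], [0.611, -0.027, 0.353], [0.621, -0.027, 0.357], [0.578, -0.03, 0.361], [0.578, -0.021, 0.365], [0.664, -0.014, 0.368], [0.642, -0.014, 0.372], [0.628, -0.023, 0.375], [0.578, -0.025, 0.378], [0.664, -0.017, 0.381], [0.635, -0.026, 0.384], [0.624, -0.025, 0.387], [0.617, -0.024, 0.391], [0.584, -0.017, 0.395], [0.591, -0.03, 0.415], [0.587, -0.017, 0.44], [0.594, -0.023, 0.453], [0.656, -0.028, 0.478], [0.589, -0.03, 0.499], [0.592, -0.033, 0.521], [0.65, -0.029, 0.541], [0.588, -0.025, 0.556], [0.588, -0.031, 0.575], [0.656, -0.003, 0.646], [0.605, -0.021, 0.659], [0.618, -0.026, 0.663]]
```

View pics/s2c.png

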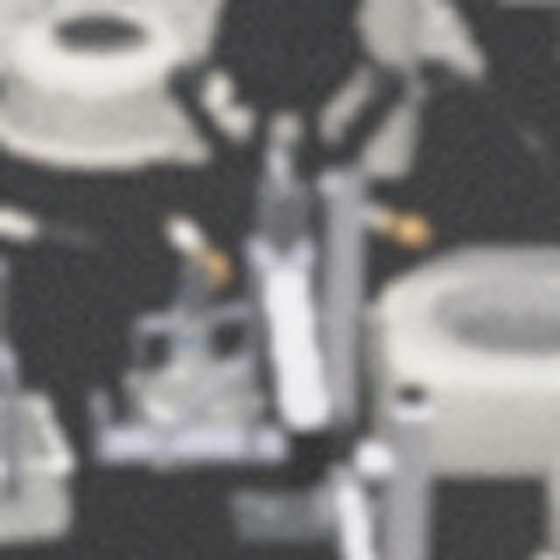

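The picture shows the hook straddling the bar (curl at crop (285,240)). There is no downward contact yet, so I carry on.

Emit:
move_arm([
  [[0, 0, 0], [0, 0, -0.01], 1],
  [[0, 0, 0], [0, 0, -0.02], 1],
  [[0, 0, 0], [0, 0, -0.02], 1],
])

```text
time: 13.75
tool_pos: [0.6223, -0.0126, 0.2719]
tcp_rot: [2.131, 2.308, 0.0]
wrist_force: [-1.2, -0.0, 1.9]
width: 0.13
```

Contact: +4 N change at TCP z 0.272, so the crown is on the bar (top ≈0.260). I let go, lift away and check.

Emit:
move_arm([
  [[0, 0, 0], [0, 0, 0], 0.6],
  [[0, 0, 0], [0, 0, 0], 0.2],
  [[0, 0, 0], [0, 0, 0], -0.4],
  [[0, 0, 0], [0, 0, 0], -1],
  [[0, 0, 0], [0, 0, 0], -1],
  [[0, 0, 0], [0, 0, 0], -1],
  [[0, 0, 0], [0, 0, 0.3], -1],
  [[0, 0, 0], [0, 0, 0.7], -1],
  [[0, 0, 0], [0, 0, 1], -1],
  [[0, 0, 0], [0, 0, 1], -1],
])

```text
time: 15.0
tool_pos: [0.6237, -0.0127, 0.3752]
tcp_rot: [2.128, 2.304, 0.007]
wrist_force: [-0.2, -0.5, -0.1]
width: 1.001
```

Emit:
move_arm([
  [[0, 0, 0], [-0.4, 0.3, 0], -1],
  [[0, 0, 0], [-0.8, 0.6, 0], -1],
  [[0, 0, 0], [-1, 1, 0], -1],
  [[0, 0, 0], [-1, 1, 0], -1],
])

```text
time: 15.5
tool_pos: [0.5204, 0.0894, 0.37]
tcp_rot: [-2.126, -2.31, 0.001]
wrist_force: [0.3, 0.8, -1.0]
width: 0.999
```

```bash
python3 - <<'E'
from h import *
print(status.read_state()['wrist_force'],status.read_state()['tool_pos'])
p,d=snap('side','s3'); W=world('side',d)
crop('s3',250,125,330,205,7,'s3c')
pt,dt=snap('top','t3'); Wt=world('top',dt)
for n,X in(('side',W),('top',Wt)):
    w=X.reshape(-1,3); w=w[~np.isnan(w).any(1)]
    q=w[(abs(w[:,1]+.0126)<.018)&(abs(w[:,0]-.62)<.03)&(w[:,2]>.284)&(w[:,2]<.32)]
    print(n,len(q),q.min(0).round(4),q.max(0).round(4),np.median(q,0).round(4))
    q=w[(abs(w[:,1]+.0126)<.03)&(abs(w[:,0]-.555)<.05)&(w[:,2]>.12)&(w[:,2]<.25)]
    print('low',len(q),q.min(0).round(4),q.max(0).round(4)); 
    o=np.argsort(q[:,0]); print(q[o][::max(1,len(q)//25)].round(3).tolist())
E
```

```text
[ 0.31283836  0.80708437 -0.97211852] [0.52036331 0.08938862 0.37003757]
side 27 [ 0.6116 -0.0252  0.2841] [ 6.235e-01 -6.000e-04  3.080e-01] [ 0.6158 -0.0201  0.2999]
low 121 [ 0.5339 -0.036   0.1393] [0.6047 0.003  0.1967]
[[0.534, 0.002, 0.159], [0.536, -0.029, 0.154], [0.536, -0.034, 0.147], [0.54, -0.035, 0.144], [0.543, -0.026, 0.144], [0.547, -0.019, 0.144], [0.55, -0.007, 0.142], [0.554, -0.002, 0.144], [0.555, -0.028, 0.145], [0.559, -0.027, 0.14], [0.562, -0.022, 0.147], [0.566, -0.015, 0.147], [0.57, -0.017, 0.153], [0.573, -0.008, 0.157], [0.574, -0.023, 0.147], [0.577, -0.018, 0.162], [0.578, -0.021, 0.142], [0.581, -0.013, 0.151], [0.582, -0.026, 0.145], [0.585, -0.016, 0.166], [0.586, -0.032, 0.148], [0.589, -0.001, 0.149], [0.59, -0.028, 0.146], [0.593, -0.004, 0.151], [0.593, -0.025, 0.145], [0.597, -0.008, 0.153], [0.597, -0.026, 0.145], [0.6, -0.002, 0.15], [0.601, -0.026, 0.146], [0.604, -0.017, 0.189], [0.605, -0.026, 0.15]]
top 39 [ 0.6094 -0.0186  0.2895] [0.6217 0.0023 0.311 ] [ 0.615  -0.0096  0.3055]
low 205 [ 0.5309 -0.0296  0.1366] [0.6048 0.0039 0.2498]
[[0.531, -0.01, 0.169], [0.535, -0.026, 0.165], [0.541, -0.01, 0.145], [0.544, -0.02, 0.145], [0.547, -0.013, 0.148], [0.548, -0.016, 0.139], [0.551, -0.01, 0.139], [0.554, 0.0, 0.144], [0.557, -0.023, 0.145], [0.561, -0.023, 0.145], [0.564, -0.016, 0.147], [0.567, -0.019, 0.148], [0.57, -0.01, 0.151], [0.572, -0.013, 0.156], [0.575, -0.016, 0.161], [0.578, -0.009, 0.165], [0.581, -0.026, 0.145], [0.584, -0.006, 0.168], [0.586, -0.006, 0.174], [0.589, -0.009, 0.178], [0.591, -0.003, 0.145], [0.594, 0.001, 0.148], [0.597, -0.009, 0.187], [0.599, -0.013, 0.193], [0.6, -0.016, 0.187], [0.604, 0.004, 0.148]]
```

View pics/s3c.png

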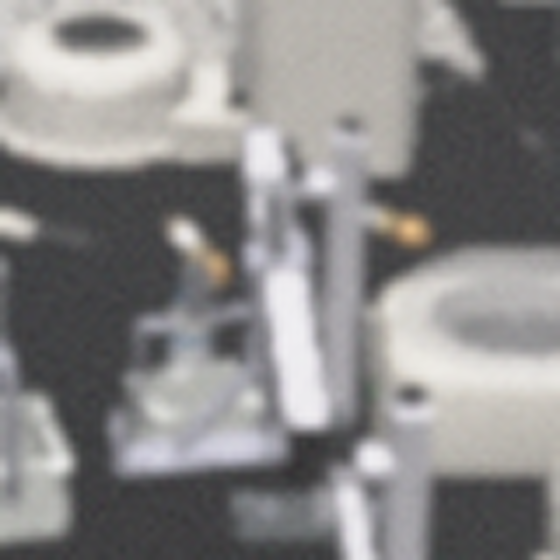

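The hook hangs home on the bar, leaning slightly (tab at crop (265,155), tip (118,430)). The seat comes out at about (0.554, -0.018, 0.143). Now the pail, with the jaws along its y.

Emit:
move_arm([
  [[0, 0, -0.11], [-0.3, 0.4, 0], -1],
  [[0, 0, -0.22], [-0.716, 0.841, -0.2], -1],
  [[0, 0, -0.33], [-0.716, 0.841, -0.6], -1],
  [[0, 0, -0.44], [-0.716, 0.841, -1], -1],
  [[0, 0, -0.55], [-0.716, 0.841, -1], -1],
  [[0, 0, -0.66], [-0.716, 0.841, -1], -1],
  [[0, 0, -0.77], [-0.716, 0.841, -1], -1],
  [[0, 0, -0.886], [-0.716, 0.841, -1], -1],
  [[0, 0, -0.886], [-0.716, 0.841, -1], -1],
  [[0, 0, -0.886], [-0.716, 0.841, -1], -1],
])

```text
time: 16.85
tool_pos: [0.4509, 0.1709, 0.2708]
tcp_rot: [3.115, 0.408, -0.001]
wrist_force: [-0.2, 0.2, -0.1]
width: 1.002
```

```bash
python3 - <<'E'
from h import *
s=status.read_state(); print(s['tool_pos'],s['tcp_rot'],s['q'].round(2)); a=s['tcp_rot']; print(np.degrees(2*np.arctan2(a[1],a[0]))-90)
E
```

```text
[0.45092262 0.17093406 0.27077914] [ 3.11461570e+00  4.08092701e-01 -1.21901062e-03] [ 0.31 -0.13  1.95 -0.    1.32  1.62]
-75.07068012834901
```

Emit:
move_arm([
  [[0, 0, 0], [-0.015, 0.02, -0.3], -1],
  [[0, 0, 0], [-0.015, 0.02, -0.6], -1],
  [[0, 0, 0], [-0.015, 0.02, -0.95], -1],
  [[0, 0, 0], [-0.015, 0.02, -0.95], -1],
])

```text
time: 17.35
tool_pos: [0.4467, 0.1725, 0.1732]
tcp_rot: [3.114, 0.407, -0.011]
wrist_force: [-0.1, -0.2, 0.4]
width: 1.002
```

Emit:
move_arm([
  [[0, 0, 0], [0, 0, -0.2], -1],
  [[0, 0, 0], [0, 0, -0.4], -1],
  [[0, 0, 0], [0, 0, -0.4], -0.3],
  [[0, 0, 0], [0, 0, -0.4], 0.2],
  [[0, 0, 0], [0, 0, -0.4], 0.5],
  [[0, 0, 0], [0, 0, -0.4], 1],
  [[0, 0, 0], [0, 0, -0.4], 1],
  [[0, 0, 0], [0, 0, -0.4], 1],
  [[0, 0, 0], [0, 0, -0.4], 1],
], grip_force=50)

```text
time: 18.48
tool_pos: [0.4503, 0.1736, 0.1376]
tcp_rot: [3.115, 0.405, 0.004]
wrist_force: [0.6, -2.2, 6.0]
width: 0.272
```

Emit:
move_arm([
  [[0, 0, 0], [0, 0, 0.2], 1],
  [[0, 0, 0], [0, 0, 0.65], 1],
  [[0, 0, 0], [0, 0, 0.65], 1],
  [[0, 0, 0], [0.1, -0.3, 0.65], 1],
  [[0, 0, -0.03], [0.15, -0.6, 0.65], 1],
  [[0, 0, -0.06], [0.15, -0.96, 0.65], 1],
  [[0, 0, -0.06], [0.15, -0.96, 0.65], 1],
])

```text
time: 19.35
tool_pos: [0.4628, 0.0758, 0.1994]
tcp_rot: [3.131, 0.253, -0.005]
wrist_force: [0.1, 1.0, -1.7]
width: 0.269
```

Emit:
move_arm([
  [[0, 0, 0], [0.1, -0.3, 0], 1],
  [[0, 0, -0.03], [0.15, -0.7, 0], 1],
  [[0, 0, -0.055], [0.15, -0.96, 0], 1],
  [[0, 0, -0.055], [0.15, -0.96, 0], 1],
  [[0, 0, -0.055], [0.15, -0.96, 0], 1],
  [[0, 0, -0.055], [0.15, -0.96, 0], 1],
])

```text
time: 20.1
tool_pos: [0.4789, -0.0174, 0.2009]
tcp_rot: [-3.139, -0.125, 0.001]
wrist_force: [-0.0, 0.6, -2.2]
width: 0.27
```

```bash
python3 - <<'E'
from h import *
s=status.read_state(); print(s['tool_pos'],s['tcp_rot'],s['wrist_force'],s['width']); a=s['tcp_rot']; print(np.degrees(2*np.arctan2(a[1],a[0]))-90)
p,d=snap('side','s4'); W=world('side',d)
crop('s4',215,115,325,220,6,'s4c')
w=W.reshape(-1,3); w=w[~np.isnan(w).any(1)]
x,y,_=s['tool_pos']
q=w[(abs(w[:,1]-y)<.06)&(abs(w[:,0]-x)<.012)&(w[:,2]>.165)&(w[:,2]<.195)]
print('bailbar',len(q),np.median(q,0),q.min(0),q.max(0))
q=w[(w[:,0]>.528)&(w[:,0]<.541)&(abs(w[:,1]+.018)<.03)&(w[:,2]>.12)&(w[:,2]<.2)]
print('tip',len(q),np.percentile(q[:,2],[50,90,97,100]).round(4),q[:,1].min(),q[:,1].max())
E
```

```text
[ 0.47889941 -0.0173739   0.20090031] [-3.13854571e+00 -1.24720841e-01  9.15578086e-04] [-0.03857777  0.5873894  -2.23554127] 0.2696525534562584
-445.44870743214426
bailbar 31 [ 0.47908332 -0.05875161  0.18074722] [ 0.47335516 -0.07206205  0.16632935] [ 0.4852555  -0.01843876  0.19109246]
tip 13 [0.15   0.1651 0.1656 0.1656] -0.034412074642271584 -0.0047633119321270605
```

View pics/s4c.png

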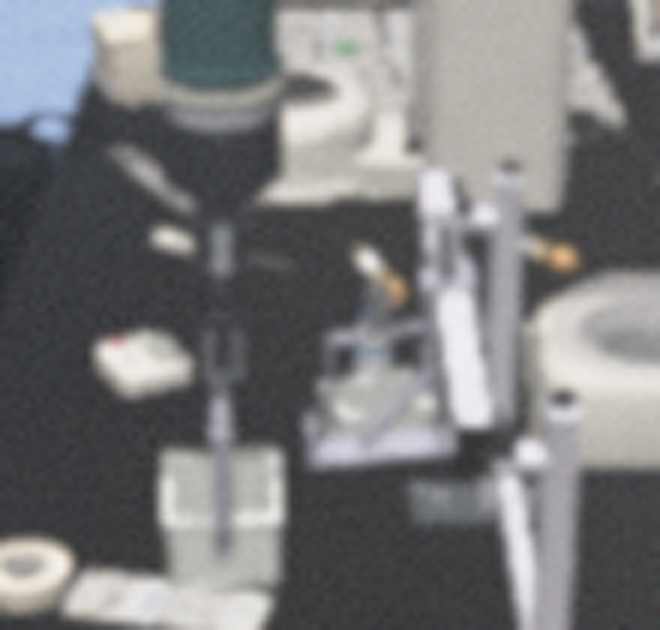

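The pail hangs upright in front of the hook (bail at crop (222,430), tip (315,425)), with about 8 mm clearance over the tip. I move in over the seat.

Emit:
move_arm([
  [[0, 0, 0], [0.15, -0.01, 0], 1],
  [[0, 0, 0], [0.3, -0.01, 0], 1],
  [[0, 0, 0], [0.45, -0.01, 0], 1],
  [[0, 0, 0], [0.6, -0.01, 0], 1],
  [[0, 0, 0], [0.73, -0.01, 0], 1],
  [[0, 0, 0], [0.73, -0.01, 0], 1],
  [[0, 0, 0], [0.73, -0.01, 0], 1],
])

```text
time: 21.02
tool_pos: [0.5517, -0.0195, 0.201]
tcp_rot: [-3.139, -0.122, 0.002]
wrist_force: [-0.4, 0.2, -1.6]
width: 0.265
```

```bash
python3 - <<'E'
from h import *
s=status.read_state(); print(s['tool_pos'],s['wrist_force'])
p,d=snap('side','s5'); crop('s5',240,115,325,215,6,'s5c')
E
```

```text
[ 0.55173836 -0.01950901  0.20100277] [-0.35009286  0.2087355  -1.63135308]
```

View pics/s5c.png

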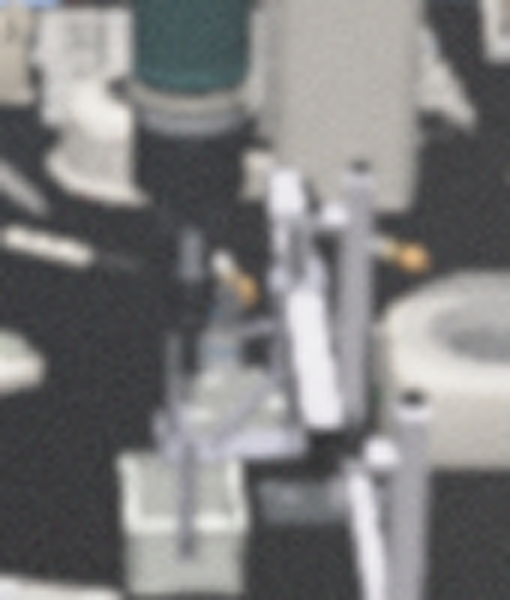

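The bail is inside, past the tip (crop (165,430)) and before the brace. I lower it.

Emit:
move_arm([
  [[0, 0, 0], [0, 0, -0.06], 1],
  [[0, 0, 0], [0, 0, -0.12], 1],
  [[0, 0, 0], [0, 0, -0.18], 1],
  [[0, 0, 0], [0, 0, -0.24], 1],
  [[0, 0, 0], [0, 0, -0.24], 1],
])

```text
time: 21.7
tool_pos: [0.5515, -0.0195, 0.1764]
tcp_rot: [-3.139, -0.122, 0.003]
wrist_force: [-0.0, 0.8, -0.9]
width: 0.27
```

Emit:
move_arm([
  [[0, 0, 0], [0, 0, -0.015], 1],
  [[0, 0, 0], [0, 0, -0.03], 1],
  [[0, 0, 0], [0, 0, -0.03], 1],
])

```text
time: 22.08
tool_pos: [0.5521, -0.0195, 0.1743]
tcp_rot: [-3.139, -0.122, 0.0]
wrist_force: [0.0, 0.5, -1.6]
width: 0.274
```

Emit:
move_arm([
  [[0, 0, 0], [0, 0, -0.015], 1],
  [[0, 0, 0], [0, 0, -0.03], 1],
  [[0, 0, 0], [0, 0, -0.03], 1],
])

```text
time: 22.45
tool_pos: [0.552, -0.0195, 0.1711]
tcp_rot: [-3.139, -0.122, 0.0]
wrist_force: [0.3, -0.5, -1.0]
width: 0.268
```

Emit:
move_arm([
  [[0, 0, 0], [0, 0, -0.01], 1],
  [[0, 0, 0], [0, 0, -0.02], 1],
  [[0, 0, 0], [0, 0, -0.02], 1],
])

```text
time: 22.82
tool_pos: [0.552, -0.0195, 0.1691]
tcp_rot: [-3.139, -0.122, 0.0]
wrist_force: [0.1, -0.6, -1.0]
width: 0.267
```

Emit:
move_arm([
  [[0, 0, 0], [0, 0, -0.01], 1],
  [[0, 0, 0], [0, 0, -0.02], 1],
  [[0, 0, 0], [0, 0, -0.02], 1],
])

```text
time: 23.2
tool_pos: [0.5526, -0.0195, 0.1678]
tcp_rot: [3.139, 0.122, 0.002]
wrist_force: [-0.5, 0.6, 2.1]
width: 0.273
```

Contact (+3 N) with the bail on the seat floor. I release and rise clear.

Emit:
move_arm([
  [[0, 0, 0], [0, 0, 0], 0.4],
  [[0, 0, 0], [0, 0, 0], 0.2],
  [[0, 0, 0], [0, 0, 0], -0.1],
  [[0, 0, 0], [0, 0, 0], -0.4],
  [[0, 0, 0], [0, 0, 0], -0.4],
  [[0, 0, 0], [0, 0, 0], -0.4],
  [[0, 0, 0], [0, 0, 0.2], -0.4],
  [[0, 0, 0], [0, 0, 0.5], -0.4],
  [[0, 0, 0], [0, 0, 0.8], -0.4],
  [[0, 0, 0], [0, 0, 0.8], -0.4],
])

```text
time: 24.45
tool_pos: [0.5542, -0.0197, 0.2506]
tcp_rot: [3.138, 0.122, 0.01]
wrist_force: [-0.0, 0.6, -1.1]
width: 0.7
```

Emit:
move_arm([
  [[0, 0, 0], [-0.5, 0.2, 0.3], -0.4],
  [[0, 0, 0], [-1, 0.6, 0.8], -0.4],
  [[0, 0, 0], [-1, 0.8, 0.8], -0.4],
  [[0, 0, 0], [-1, 0.8, 0.8], -0.4],
  [[0, 0, 0], [-1, 0.8, 0.8], -0.4],
])

```text
time: 25.08
tool_pos: [0.4518, 0.0602, 0.3259]
tcp_rot: [3.139, 0.123, -0.003]
wrist_force: [0.3, 0.0, -1.0]
width: 0.703
```

```bash
python3 - <<'E'
from h import *
s=status.read_state(); print(s['tool_pos'],s['wrist_force'],s['width'],s['time'])
p,d=snap('side','s6'); crop('s6',240,125,325,215,6,'s6c'); W=world('side',d)
pt,dt=snap('top','t6'); Wt=world('top',dt)
for n,X in(('side',W),('top',Wt)):
    w=X.reshape(-1,3); w=w[~np.isnan(w).any(1)]
    def b(nm,x0,x1,y0,y1,z0,z1):
        q=w[(w[:,0]>x0)&(w[:,0]<x1)&(w[:,1]>y0)&(w[:,1]<y1)&(w[:,2]>z0)&(w[:,2]<z1)]
        print(n,nm,len(q),*( [q.min(0).round(3),np.median(q,0).round(3),q.max(0).round(3)] if len(q) else []))
    b('pailtab',.535,.575,-.04,.005,.172,.215)
    b('bailends',.53,.575,-.075,-.045,.1,.17); b('bailends+',.53,.575,.012,.045,.13,.17)
    b('rim',.50,.61,-.08,.05,.06,.095)
    b('hooktab',.59,.64,-.03,.01,.288,.32)
E
```

```text
[0.45179047 0.06019371 0.32589297] [ 0.28947278  0.02357367 -0.95936973] 0.7025340982344138 25.075
side pailtab 24 [ 0.546 -0.037  0.174] [ 0.551 -0.029  0.192] [ 0.555 -0.014  0.202]
side bailends 50 [ 0.549 -0.075  0.1  ] [ 0.555 -0.069  0.128] [ 0.561 -0.049  0.153]
side bailends+ 4 [0.54  0.029 0.131] [0.54  0.029 0.138] [0.54  0.031 0.145]
side rim 206 [ 0.509 -0.079  0.06 ] [ 0.554 -0.059  0.075] [0.588 0.038 0.095]
side hooktab 23 [ 0.612 -0.027  0.289] [ 0.616 -0.02   0.303] [0.623 0.001 0.309]
top pailtab 31 [ 0.544 -0.029  0.173] [ 0.549 -0.016  0.196] [ 0.554 -0.006  0.205]
top bailends 22 [ 0.55  -0.067  0.101] [ 0.554 -0.056  0.149] [ 0.561 -0.046  0.157]
top bailends+ 0
top rim 93 [ 0.514 -0.065  0.06 ] [ 0.549 -0.051  0.081] [0.591 0.015 0.093]
top hooktab 38 [ 0.609 -0.019  0.292] [ 0.614 -0.01   0.307] [0.621 0.002 0.312]
```

View pics/s6c.png

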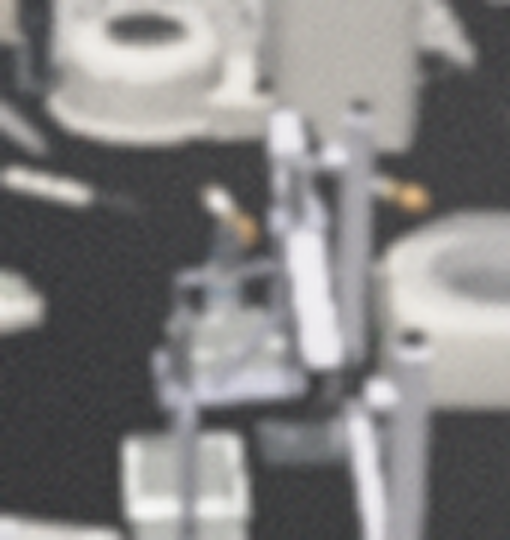

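The pail hangs from the seat, upright and clear of the table. I let it settle, recheck numerically, then hand in.

Emit:
move_arm([
  [[0, 0, 0], [0, 0, 0], -0.4],
  [[0, 0, 0], [0, 0, 0], -0.4],
  [[0, 0, 0], [0, 0, 0], -0.4],
  [[0, 0, 0], [0, 0, 0], -0.4],
  [[0, 0, 0], [0, 0, 0], -0.4],
  [[0, 0, 0], [0, 0, 0], -0.4],
  [[0, 0, 0], [0, 0, 0], -0.4],
  [[0, 0, 0], [0, 0, 0], -0.4],
  [[0, 0, 0], [0, 0, 0], -0.4],
  [[0, 0, 0], [0, 0, 0], -0.4],
  [[0, 0, 0], [0, 0, 0], -0.4],
  [[0, 0, 0], [0, 0, 0], -0.4],
])

```text
time: 26.68
tool_pos: [0.4521, 0.0605, 0.3273]
tcp_rot: [3.139, 0.122, -0.0]
wrist_force: [-0.0, -0.9, -0.2]
width: 0.702
```

```bash
python3 - <<'E'
from h import *
pt,dt=snap('top','t7'); w=world('top',dt).reshape(-1,3); w=w[~np.isnan(w).any(1)]
q=w[(abs(w[:,0]-.555)<.02)&(abs(w[:,1]+.018)<.022)&(w[:,2]>.172)&(w[:,2]<.215)]
print(len(q),q.min(0).round(3),np.median(q,0).round(3),q.max(0).round(3))
ok=len(q)>15 and abs(np.median(q[:,0])-.549)<.005
print(order.finish_job() if ok else 'CHECK')
E
```

```text
30 [ 0.545 -0.029  0.173] [ 0.55  -0.018  0.198] [ 0.553 -0.006  0.205]
the job is handed in; nothing more can be done
None
```

I hooked the steel S-hook over the middle of the bar with its foot towards the robot and let go. Then I hung the large white pail from its lower curl and handed the job in at about 27 s.

- **Feeling on:** I touched the bar's front face first, at about 3 N. The crown met the bar's top at about 4 N, roughly 0.260 m up and about 5 mm below nominal. Every contact I read during placing was well under 15 N. The hook was held through contact only by these light touches.
- **Last checks:** The hook leans about 0.1–0.15 rad, inside the 0.25 limit. The bail bar's centre sits near x 0.552 m; I estimate the seat's middle at 0.554–0.557 m. The pail looks upright, with its underside about 30 mm above the worktop. Its tab moved no more than about 2 mm (the camera noise) over the last 1.6 s, and the gripper stood well clear.
- **Not checked:** I did not re-measure the bystanders, but nothing was driven near them. No check failed; the side and top cameras disagreed by up to 13 mm in y on the tab positions, which I put down to each seeing different faces.

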